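# Find the release groove of a locked canister

## Robot

A 7-joint arm with a two-finger parallel gripper is mounted at the origin on a cart in front of the work surface, level with it; the furniture and walls round the work are solid. World frame = base frame: x ahead of the robot, y to its left, z up, the work surface at z = 0. Lengths are in m, angles in rad, forces in N, time in s.
With the tool pointing down it reaches from about 0.425 to 0.925 m from the base axis. Payload 6.8 kg.
Tool frame: the origin (TCP) lies at the very end of the fingers, on their centre line; the grasp point (between the pads) lies 19 mm behind it; z points along the fingers, y is the line along which they close (so a half turn about z gives the same grasp; the last joint's range is limited). The gripper opens to 85 mm and grips with 20 to 120 N. Pads are 22 mm wide; open, the fingers measure 114 mm over their backs; the gripper's body (76 mm by 85 mm) begins 54 mm behind the grasp point. The pads swing forward as they close: fully open they stand 13 mm farther back than shut.
Start: joints at [-1.21, 0.477, 0.022, 1.555, -0.011, 1.109, -0.083], TCP at [0.305, 0.602, 0.231] pointing down, gripper open.
Joint ranges: [-2.96, 2.96], [-0.34, 2.1], [-1.41, 1.46], [0.24, 2.44], [-1.37, 4.51], [0.17, 1.92], [-2.96, 2.96]. Speed limits (rad/s): [2.39, 2.39, 3.14, 3.14, 3.14, 3.14, 3.14].

## Interface

Orientations are given as a unit quaternion [w, x, y, z].
In Python, from station import bot gives the robot as it stands.
- The arm moves only by the tool jog_arm, never from a script. Its argument "motion" is a list of rows, each a list of 7 numbers: the turn, a rotation vector about the tool's x, y, z in rad, then the shift along the tool's x, y, z in mm, then the finger opening in mm, from 0 to 85.4. A call has 1 to 10 rows; each row is the pose to reach, as a shift and turn from the pose commanded when the call began, along the tool's axes at that moment; what a row does not reach only later rows make up. A row lasts 1/8 s, in which the tool goes at most 62.5 mm and 10.7 degrees, less where a joint would pass 70% of its speed; a pose out of reach is approached as far as the arm can. A call with a gripper value outside its range is refused whole. The fingers move at their own pace and stop on an object; "grip_force" is the grip in N (left out, the last holds). Time passes only in rows, so rows that repeat a pose let the fingers close. It gives the time, the measured TCP pose, the force, the opening and the grip force at its end, in the units of the state.
- bot.get_obs(): the state, without advancing time (a new reading comes with each control period).
- bot.read_camera(name): name is "side" or "top"; returns a dict with "pixels" (480x640x3 uint8, red, green, blue), "camera_matrix" (3x3 intrinsics, pixels), "T" (4x4, takes a point from camera to world coordinates). Camera axes: x right, y down, z forward; pixel columns grow to the right and rows downward; lengths in m; the calibration is good to about 2 mm. A picture is of the moment at which its call begins. There is no depth.
- bot.hand_in(): hands the job in; it is judged then, once.
Trained networks look in a picture, given as the dict that the camera call returned (one of the last four; its "shot" number tells which), for a name from the list of things; names that differ only in an ending like _2 or _b are one class to them, and where a whole thing is asked for, a point or a joint stands for the part that bears it (a point fixed in the world has none). Each returns a list of dicts, best first, with "score" (0 to 1); they miss things now and then, are a little off and sometimes report something else, mostly with a low value. They report only what shows in the picture. A call takes as long as a camera call.
- bot.spot_in(thing, picture): "xy" ([column, row] in pixels, amid what is visible of it).
- bot.tip_of(thing, picture): "xy" ([column, row] in pixels: a listed point, or the origin of a listed thing).
The state is a dict: "t": time; "q": joint angles; "joint_vel": joint speeds; "joint_torque": joint torques, N m; "eef_pos": TCP position; "tool_rot": TCP orientation; "contact_force": force on the tool from outside, world axes, zero at the start; "torque": the same for the moment, N m; "gripper_width": opening from 0.0 (shut) to 1.0 (fully open); "grasp_force": force on a finger pad.
Only numpy, scipy, OpenCV 4.12 (cv2) and the standard library are available. Lean on these libraries where they do the work, as an engineer would, in place of code of your own. Each camera call takes 0.05 s, during which the arm holds its last target. There are 200 camera calls.

## Task

The lid of the round parts canister is locked. Somewhere along the half of its black rim nearer the robot there is a release groove: feel for it with the closed fingertips along the top of the rim, then press the black key inside the groove gently but fully down so that the lid pops up, and withdraw. Do not grip, lift or shift the canister, and leave the other things on the bench where they are.

Things in the scene. Friction and masses are not known exactly. Their poses are not given: they have to be found in the camera images.
- canister: round canister standing loose on the bench, about 2 kg, 154 mm across and 54 mm high; origin under its centre, z up. The middle of its one groove is at an unknown place within 72 degrees either side of the rim's point at world -x of the centre (the side to the robot); the body's own yaw does not tell where
- canister_top (a point): centre of the canister at the height of the rim's top, 54 mm above the bench. The flat black rim ring reaches from 46 to 75 mm from the centre and is 16 mm deep. The groove cuts right through it, open inside and outside, 41 mm wide at 63 mm from the centre (26 mm inside, 51 outside); elsewhere the top is level, and the ring does not turn under a light touch
- release_key (a joint): press of the black key in the groove, m: 0 up, 0.006 fully down. Its flat top (30 mm along the rim, 52 to 74 mm from the centre) lies 8 mm below the rim's top when up, 14 mm when down. It yields at about 6 N, goes straight down and stays where it is left (no spring)
- lid (a joint): rise of the round aluminium lid (40 mm radius, in the middle, top 4 mm below the rim's top when locked), m: 0 locked, 0.012 fully up. It is geared to the key and rises 2 mm for each mm of key; a finger nearer than 42 mm to the centre would block it
- flux_bottle: upright white squeeze bottle with a red nozzle, 42 mm across and 104 mm tall, beside the canister; origin under its centre; a bystander
- cutters: side cutters with red handles lying flat, 130x55x13 mm; origin under the centre; a bystander
- clear_tape: dark roll of tape lying flat, 53 mm across and 19 mm high; origin under its centre; a bystander
- battery: flat black phone battery, 97x60x9 mm; origin under its centre; a bystander
- loupe: small black eye loupe standing on its wide end, 40 mm across and 30 mm high; origin under its centre; a bystander

How it is judged:
By the outcome, as a careful person would: the job done as asked, in the order asked, and still so for the second after the job is handed in, with the robot touching nothing.
It also fails if it takes over 70 s, if anything falls off the work surface, if the arm or the gripper's body presses on something with over 40 N, if the wrist force passes 120 N, or if a joint passes its speed limit or range.

## Working session

There is one attempt and no reset: what is moved stays moved. The work goes in short steps, Python scripts to look and compute and a tool call to move; the robot and the scene stay as the last step left them, time stands still between calls to the robot, and variables do not carry over. Pictures are saved under pics/ and viewed, at most 10 in all, crops included, and the job is handed in when it is done.

Besides the shell and the picture viewer there is one more tool, called after "Emit:" by a JSON object that holds its "name" and its "arguments". jog_arm: Moves the arm, as the interface text tells. Its arguments: {"type":"object","properties":{"motion":{"type":"array"},"grip_force":{"type":"number"}},"required":["motion"]}

```bash
mkdir -p pics; cat > h.py <<'E'
import numpy as np, cv2
from station import bot
def ray(p,xy,z):
    K=np.array(p["camera_matrix"]);T=np.array(p["T"])
    d=T[:3,:3]@np.linalg.solve(K,[xy[0],xy[1],1]);o=T[:3,3]
    return (o+d*(z-o[2])/d[2]).round(4)
def save(p,n): cv2.imwrite("pics/"+n,np.array(p["pixels"])[:,:,::-1])
E
python3 - <<'E'
from h import *
o=bot.get_obs();print({k:np.round(o[k],3).tolist() for k in("t","eef_pos","tool_rot","contact_force","gripper_width")})
for c in("top","side"):
    p=bot.read_camera(c);save(p,c+"0.png")
    for n,z in(("canister_top",.054),("canister",0),("release_key",.046),("flux_bottle",0),("cutters",0),("clear_tape",0),("battery",0),("loupe",0)):
        for r in bot.tip_of(n,p)[:1] if n!="release_key" else bot.spot_in(n,p)[:1]: print(c,n,r["xy"],round(r["score"],2),ray(p,r["xy"],z))
E
```

```text
{'t': 0.0, 'eef_pos': [0.305, 0.602, 0.23], 'tool_rot': [-0.0, 0.232, 0.973, -0.001], 'contact_force': [0.578, -0.061, 0.353], 'gripper_width': 1.004}
top canister_top [322.6, 249.2] 0.71 [ 0.4881 -0.0636  0.054 ]
top canister [317.6, 250.6] 0.97 [ 0.4947 -0.0509  0.    ]
top release_key [298.6, 262.4] 0.42 [ 0.4569 -0.      0.046 ]
top flux_bottle [394.0, 235.3] 0.61 [ 0.5296 -0.2612  0.    ]
top clear_tape [444.9, 205.9] 0.51 [ 0.6078 -0.4078  0.    ]
top battery [187.7, 282.4] 0.9 [0.4207 0.2999 0.    ]
top loupe [395.4, 273.7] 0.59 [ 0.4241 -0.2576  0.    ]
side canister_top [322.8, 358.9] 0.65 [ 0.3969 -0.426   0.054 ]
side canister [316.7, 264.3] 0.88 [ 0.4897 -0.042   0.    ]
side flux_bottle [369.0, 312.0] 0.6 [ 0.5336 -0.2565 -0.    ]
side cutters [321.7, 356.4] 0.81 [ 0.414  -0.3549  0.    ]
side clear_tape [441.5, 353.8] 0.88 [ 0.6029 -0.4057  0.    ]
side battery [260.9, 212.1] 0.82 [ 0.4198  0.3176 -0.    ]
side loupe [314.4, 321.0] 0.59 [ 0.4282 -0.2545  0.    ]
```

View pics/top0.png

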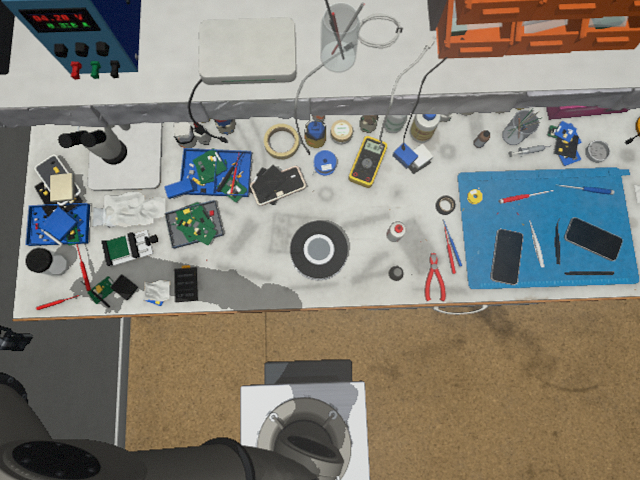

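View pics/side0.png

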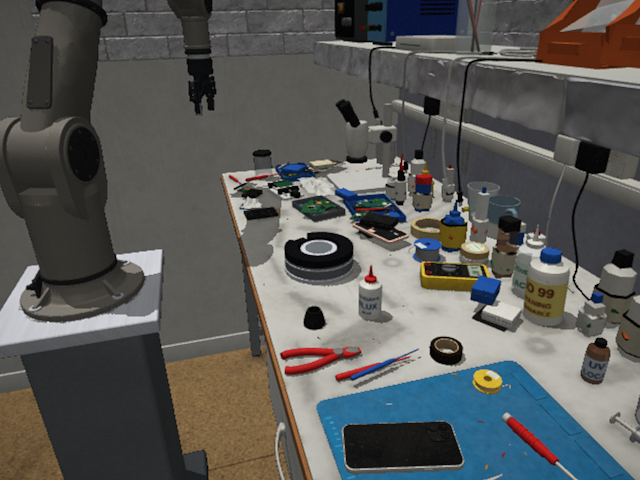

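The top view shows the canister at about (319,249) with the lid's aluminium disc in the middle. In the side view it is at (319,255), with a possible notch near (292,240). The bottle is at (397,231) and the loupe at (395,273). I'll fit the lid and rim for the centre and enlarge the rim.

```bash
python3 - <<'E'
from h import *
p=bot.read_camera("top");s=bot.read_camera("side")
for q,b,zl,zr in((p,(280,210,360,290),.050,.054),(s,(275,220,365,290),.050,.054)):
    im=np.array(q["pixels"]);x0,y0,x1,y1=b;c=im[y0:y1,x0:x1]
    g=c.max(2);m=(g<70).astype(np.uint8)
    n,l,st,ce=cv2.connectedComponentsWithStats(m);k=1+st[1:,4].argmax()
    cs,_=cv2.findContours((l==k).astype(np.uint8),cv2.RETR_CCOMP,cv2.CHAIN_APPROX_NONE)
    for cc in sorted(cs,key=len)[::-1][:2]:
        w=np.array([ray(q,a+np.array([x0,y0]),.054)[:2] for a in cc[:,0].astype(float)])
        A=np.c_[2*w,np.ones(len(w))];f=np.linalg.lstsq(A,(w**2).sum(1),rcond=None)[0]
        print(len(cc),f[:2].round(4),np.sqrt(f[2]+f[:2]@f[:2]).round(4))
a=cv2.resize(np.array(p["pixels"])[205:295,275:365],None,fx=4.4,fy=6,interpolation=3)
b=cv2.resize(np.array(s["pixels"])[225:290,275:365],None,fx=4.4,fy=6,interpolation=3)
b=cv2.copyMakeBorder(b,0,a.shape[0]-b.shape[0],0,0,0)
o=np.clip(np.hstack([a,b]).astype(float)/255,0,1)**.45*255
cv2.imwrite("pics/z1.png",o[:,:,::-1].astype(np.uint8))
E
```

```text
266 [ 0.4869 -0.0458] 0.0672
94 [ 0.4891 -0.0531] 0.0427
166 [ 0.4883 -0.0775] 0.0824
85 [ 0.4884 -0.065 ] 0.0425
```

View pics/z1.png

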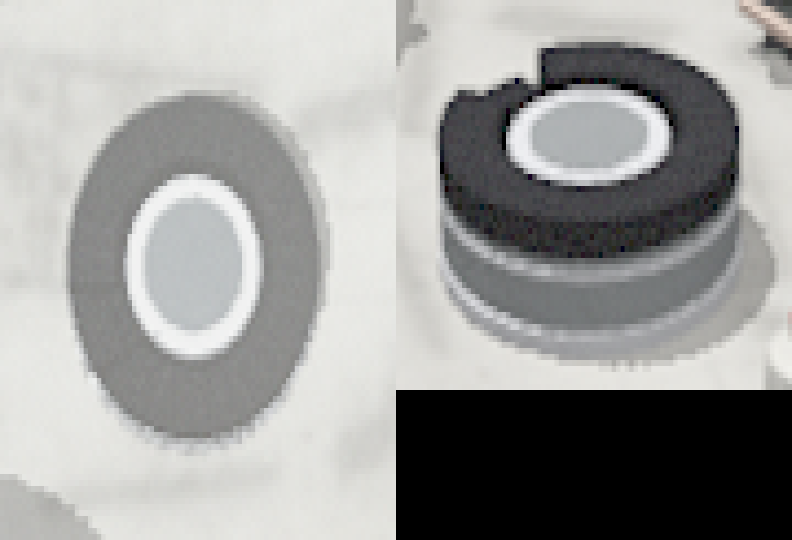

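The crop shows the groove as a gap at the back left of the rim in the side view, with edges near (294,241) and (308,233). The rim's centre in the top view is about (319.6,249.3).

```bash
python3 - <<'E'
from h import *
p=bot.read_camera("top");s=bot.read_camera("side")
print(np.array(p["T"])[:3,3],np.array(s["T"])[:3,3])
print("ctop",ray(p,(319.6,249.3),.054),"cside",ray(s,(318.7,247.7),.05), ray(s,(318.7,247.7),.054))
for n,z in(("left rim",(290.5,249)),("right",(348.9,249)),("back",(319.6,220.3)),("front",(319.6,278.3))): print(n,ray(p,z,.054))
c=np.array(ray(p,(319.6,249.3),.054)[:2])
for n,xy in(("e1",(294,240.8)),("e2out",(307.7,232.8)),("e2in",(307.7,240)),("sideL",(285,248)),("sideR",(353,248))):
    w=ray(s,xy,.054);d=w[:2]-c;print(n,w,np.hypot(*d).round(4),np.degrees(np.arctan2(d[1],-d[0])).round(1))
for pic in(s,p):
    for r in bot.spot_in("release_key",pic)[:2]: print(r["xy"],r["score"],ray(pic,r["xy"],.046))
from scipy.spatial.transform import Rotation as R
o=bot.get_obs();q=o["tool_rot"];print(o["eef_pos"],R.from_quat([*q[1:],q[0]]).as_matrix().round(3))
E
```

```text
[ 0.27147061 -0.04076616  1.22630267] [ 0.25628431 -0.95673327  0.49845746]
ctop [ 0.4881 -0.0558  0.054 ] cside [ 0.4904 -0.0606  0.05  ] [ 0.4883 -0.0686  0.054 ]
left rim [0.4916 0.0198 0.054 ]
right [ 0.4861 -0.1319  0.054 ]
back [ 0.5656 -0.0586  0.054 ]
front [ 0.4125 -0.0529  0.054 ]
e1 [ 0.4452 -0.0177  0.054 ] 0.0574 41.6
e2out [0.4849 0.0152 0.054 ] 0.0711 87.4
e2in [ 0.4753 -0.0231  0.054 ] 0.0351 68.6
sideL [ 0.4187 -0.0477  0.054 ] 0.0699 6.7
sideR [ 0.558  -0.0927  0.054 ] 0.079 -152.2
[370.8, 295.9] 0.59 [ 0.5295 -0.2735  0.046 ]
[0.30498076 0.60217549 0.23130557] [[-0.892  0.452 -0.   ]
 [ 0.452  0.892 -0.   ]
 [ 0.    -0.    -1.   ]]
```

Emit:
{"name": "jog_arm", "arguments": {"motion": [[0,0,-0.05,-20,-23,0,0],[0,0,-0.15,-55,-64,0,0],[0,0,-0.25,-95,-110,0,0],[0,0,-0.35,-135,-157,0,0],[0,0,-0.45,-175,-203,0,0],[0,0,-0.57,-215,-250,0,0],[0,0,-0.69,-255,-296,0,0],[0,0,-0.8,-295,-343,0,0],[0,0,-0.9,-335,-389,0,0],[0,0,-0.98,-370,-430,0,0]], "grip_force": 20}}

```text
t: 2.45
eef_pos: [0.4412, 0.0491, 0.2318]
tool_rot: [0.001, -0.254, 0.967, 0.0]
contact_force: [0.9, -0.0, 2.0]
gripper_width: 0.002
grasp_force: 0.0
```

Emit:
{"name": "jog_arm", "arguments": {"motion": [[0,0,0,20,-30,30,0],[0,0,0,40,-58,65,0],[0,0,0,47,-67,105,0],[0,0,0,47,-67,140,0],[0,0,0,47,-67,158,0],[0,0,0,47,-67,168,0],[0,0,0,47,-67,170,0],[0,0,0,47,-67,170,0],[0,0,0,47,-67,170,0]]}}

```text
t: 3.58
eef_pos: [0.4331, -0.0299, 0.062]
tool_rot: [0.001, -0.253, 0.968, -0.0]
contact_force: [0.0, 0.0, 0.2]
gripper_width: -0.004
grasp_force: 0.0
```

```bash
python3 - <<'E'
from h import *
p=bot.read_camera("side");s=np.array(p["pixels"])[150:300,250:400]
cv2.imwrite("pics/s2.png",cv2.resize(s,None,fx=4,fy=4,interpolation=2)[:,:,::-1])
o=bot.get_obs();print(o["t"],o["eef_pos"],o["contact_force"])
E
```

```text
3.625 [ 0.43306136 -0.02993763  0.06190248] [-0.22220589 -0.71475049 -0.51717343]
```

View pics/s2.png

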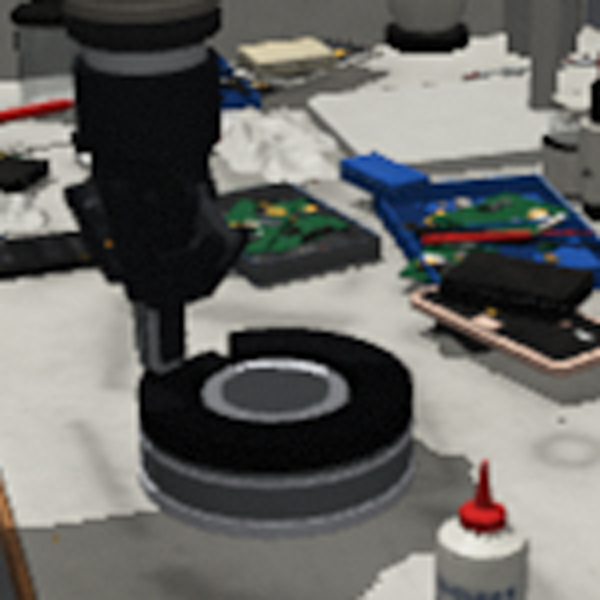

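The closed fingers hover just above the rim at crop (160,368). The groove's far edge shows at (230,345). Now I'll lower onto the rim slowly.

Emit:
{"name": "jog_arm", "arguments": {"motion": [[0,0,0,0,0,3,0],[0,0,0,0,0,5,0],[0,0,0,0,0,6,0],[0,0,0,0,0,7,0],[0,0,0,0,0,7,0]]}}

```text
t: 4.25
eef_pos: [0.4325, -0.03, 0.0542]
tool_rot: [-0.0, -0.253, 0.968, 0.0]
contact_force: [-0.5, -0.1, 0.2]
gripper_width: 0.004
grasp_force: 0.0
```

Emit:
{"name": "jog_arm", "arguments": {"motion": [[0,0,0,0,0,0.5,0],[0,0,0,0,0,1,0],[0,0,0,0,0,1,0]]}}

```text
t: 4.62
eef_pos: [0.4326, -0.03, 0.054]
tool_rot: [0.0, -0.253, 0.968, 0.0]
contact_force: [-2.5, -0.2, 11.9]
gripper_width: -0.003
grasp_force: 6.1
```

Emit:
{"name": "jog_arm", "arguments": {"motion": [[0,0,0,0,0,-3,0],[0,0,0,-8,5,-3,0],[0,0,0,-17,10,-3,0],[0,0,0,-17,10,-3,0],[0,0,0,-17,10,-0.3,0],[0,0,0,-17,10,-0.3,0]]}}

```text
t: 5.38
eef_pos: [0.4426, -0.0128, 0.054]
tool_rot: [0.0, -0.253, 0.968, 0.0]
contact_force: [-1.0, 1.3, 9.0]
gripper_width: -0.001
grasp_force: 4.7
```

Emit:
{"name": "jog_arm", "arguments": {"motion": [[0,0,0,0,0,-3,0],[0,0,0,-6,1,-3,0],[0,0,0,-6,1,-3,0],[0,0,0,-6,1,0,0],[0,0,0,-6,1,0,0]]}}

```text
t: 6.0
eef_pos: [0.4474, -0.0091, 0.0539]
tool_rot: [0.0, -0.253, 0.968, 0.0]
contact_force: [-1.5, 0.8, 9.8]
gripper_width: 0.001
grasp_force: 4.7
```

Emit:
{"name": "jog_arm", "arguments": {"motion": [[0,0,0,0,0,-3,0],[0,0,0,-6,2,-3,0],[0,0,0,-6,2,-3,0],[0,0,0,-6,2,0,0],[0,0,0,-6,2,0,0]]}}

```text
t: 6.62
eef_pos: [0.4517, -0.0044, 0.0537]
tool_rot: [0.0, -0.253, 0.968, 0.0]
contact_force: [0.4, 0.5, 5.6]
gripper_width: 0.004
grasp_force: 3.0
```

Emit:
{"name": "jog_arm", "arguments": {"motion": [[0,0,0,0,0,-3,0],[0,0,0,-6,1,-3,0],[0,0,0,-6,1,-3,0],[0,0,0,-6,1,0,0],[0,0,0,-6,1,0,0]]}}

```text
t: 7.25
eef_pos: [0.4558, -0.0008, 0.0532]
tool_rot: [-0.0, -0.253, 0.968, 0.0]
contact_force: [-0.4, -0.4, -0.3]
gripper_width: -0.0
grasp_force: 0.0
```

Free at the last tap, so the near edge is found. Next is the far edge.

Emit:
{"name": "jog_arm", "arguments": {"motion": [[0,0,0,0,0,-3,0],[0,0,0,-6,0,-3,0],[0,0,0,-6,0,-3,0],[0,0,0,-6,0,0,0],[0,0,0,-6,0,0,0]]}}

```text
t: 7.88
eef_pos: [0.4611, 0.0022, 0.0533]
tool_rot: [-0.0, -0.253, 0.968, 0.0]
contact_force: [0.0, 0.2, 0.6]
gripper_width: 0.005
grasp_force: 0.0
```

Emit:
{"name": "jog_arm", "arguments": {"motion": [[0,0,0,0,0,-3,0],[0,0,0,-4,0,-3,0],[0,0,0,-4,0,-3,0],[0,0,0,-4,0,0,0],[0,0,0,-4,0,0,0]]}}

```text
t: 8.5
eef_pos: [0.4646, 0.0042, 0.0533]
tool_rot: [-0.0, -0.253, 0.968, 0.0]
contact_force: [-0.6, 0.3, 0.4]
gripper_width: 0.001
grasp_force: 0.0
```

Emit:
{"name": "jog_arm", "arguments": {"motion": [[0,0,0,0,0,-3,0],[0,0,0,-4,0,-3,0],[0,0,0,-4,0,-3,0],[0,0,0,-4,0,0,0],[0,0,0,-4,0,0,0]]}}

```text
t: 9.12
eef_pos: [0.4681, 0.0061, 0.0533]
tool_rot: [-0.0, -0.253, 0.968, 0.0]
contact_force: [0.1, -0.5, 0.5]
gripper_width: -0.001
grasp_force: 0.0
```

Emit:
{"name": "jog_arm", "arguments": {"motion": [[0,0,0,0,0,-3,0],[0,0,0,-4,-1,-3,0],[0,0,0,-4,-1,-3,0],[0,0,0,-4,-1,0,0],[0,0,0,-4,-1,0,0]]}}

```text
t: 9.75
eef_pos: [0.4721, 0.0072, 0.0533]
tool_rot: [-0.0, -0.253, 0.968, 0.0]
contact_force: [0.6, -0.0, 0.0]
gripper_width: -0.004
grasp_force: 0.1
```

Emit:
{"name": "jog_arm", "arguments": {"motion": [[0,0,0,0,0,-3,0],[0,0,0,-4,-1,-3,0],[0,0,0,-4,-1,-3,0],[0,0,0,-4,-1,0,0],[0,0,0,-4,-1,0,0]]}}

```text
t: 10.38
eef_pos: [0.4767, 0.0084, 0.0538]
tool_rot: [0.0, -0.253, 0.968, 0.0]
contact_force: [-1.4, -0.0, 6.7]
gripper_width: 0.002
grasp_force: 3.0
```

Free positions run from (0.456,-0.001) to (0.472,0.007), so the groove's middle is near (0.464,0.003), at about 68°. I'll centre, turn to match, and lower to just above the key.

Emit:
{"name": "jog_arm", "arguments": {"motion": [[0,0,0,0,0,-4,0],[0,0,0.06,7,1,-4,0],[0,0,0.125,13.5,2,-4,0],[0,0,0.125,13.5,2,-4,0],[0,0,0.125,13.5,2,0,0],[0,0,0.125,13.5,2,2,0],[0,0,0.125,13.5,2,4,0],[0,0,0.125,13.5,2,6,0],[0,0,0.125,13.5,2,6,0]]}}

```text
t: 11.5
eef_pos: [0.4635, 0.0034, 0.0474]
tool_rot: [-0.0, -0.192, 0.981, 0.0]
contact_force: [-0.3, 0.3, -0.3]
gripper_width: 0.002
grasp_force: 0.0
```

```bash
python3 - <<'E'
from h import *
p=bot.read_camera("side");s=np.array(p["pixels"])[200:300,260:380]
cv2.imwrite("pics/s3.png",cv2.resize((np.clip(s/255.,0,1)**.6*255).astype(np.uint8),None,fx=5,fy=5,interpolation=2)[:,:,::-1])
o=bot.get_obs();print(o["t"],o["eef_pos"],o["contact_force"])
E
```

```text
11.55 [0.46360718 0.00346869 0.04751758] [ 0.12984894 -0.143647    0.4632793 ]
```

View pics/s3.png

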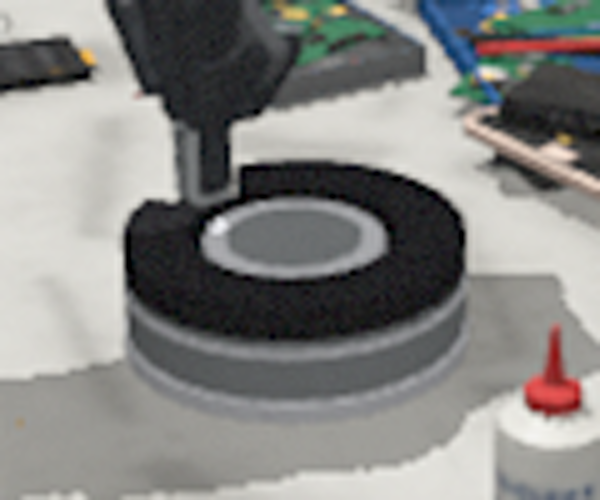

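The fingers stand inside the groove at crop (207,190), near its far edge and clear of the lid, with no contact. Now I'll press slowly.

Emit:
{"name": "jog_arm", "arguments": {"motion": [[0,0,0,0,0,1,0],[0,0,0,0,0,2,0],[0,0,0,0,0,3,0],[0,0,0,0,0,3,0]]}}

```text
t: 12.05
eef_pos: [0.4637, 0.0035, 0.0449]
tool_rot: [0.0, -0.192, 0.981, 0.0]
contact_force: [-1.6, 0.6, 4.7]
gripper_width: -0.001
grasp_force: 2.5
```

Emit:
{"name": "jog_arm", "arguments": {"motion": [[0,0,0,0,0,1,0],[0,0,0,0,0,2,0],[0,0,0,0,0,3,0],[0,0,0,0,0,4,0],[0,0,0,0,0,4,0]]}}

```text
t: 12.68
eef_pos: [0.4638, 0.0036, 0.0409]
tool_rot: [0.0, -0.192, 0.981, 0.0]
contact_force: [0.1, 0.3, 5.4]
gripper_width: -0.001
grasp_force: 2.8
```

Emit:
{"name": "jog_arm", "arguments": {"motion": [[0,0,0,0,0,0.5,0],[0,0,0,0,0,1,0],[0,0,0,0,0,1,0]]}}

```text
t: 13.05
eef_pos: [0.4638, 0.0035, 0.04]
tool_rot: [0.0, -0.192, 0.981, 0.0]
contact_force: [-1.9, 0.9, 6.7]
gripper_width: -0.001
grasp_force: 3.1
```

Emit:
{"name": "jog_arm", "arguments": {"motion": [[0,0,0,0,0,0.4,0],[0,0,0,0,0,0.4,0],[0,0,0,0,0,0.4,0]]}}

```text
t: 13.42
eef_pos: [0.4638, 0.0036, 0.0398]
tool_rot: [0.0, -0.192, 0.981, 0.0]
contact_force: [-2.2, 0.3, 10.5]
gripper_width: -0.0
grasp_force: 5.2
```

Emit:
{"name": "jog_arm", "arguments": {"motion": [[0,0,0,0,0,0.4,0],[0,0,0,0,0,0.4,0],[0,0,0,0,0,0.4,0]]}}

```text
t: 13.8
eef_pos: [0.4638, 0.0037, 0.0397]
tool_rot: [0.0, -0.192, 0.981, 0.0]
contact_force: [-3.3, 0.2, 14.2]
gripper_width: -0.003
grasp_force: 7.4
```

Emit:
{"name": "jog_arm", "arguments": {"motion": [[0,0,0,0,0,-3,0],[0,0,0,0,0,-10,0],[0,0,0,0,0,-25,0],[0,0,0,0,0,-60,0],[0,0,0,0,0,-110,0],[0,0,0,0,30,-160,0],[0,0,0,0,70,-190,0],[0,0,0,0,120,-200,0],[0,0,0,0,150,-200,0],[0,0,0,0,150,-200,0]]}}

```text
t: 15.05
eef_pos: [0.4063, 0.1444, 0.2398]
tool_rot: [0.001, -0.194, 0.981, 0.0]
contact_force: [0.6, 0.2, 0.5]
gripper_width: -0.004
grasp_force: 0.0
```

```bash
python3 - <<'E'
from h import *
p=bot.read_camera("side");s=np.array(p["pixels"])[200:300,260:380]
cv2.imwrite("pics/s4.png",cv2.resize((np.clip(s/255.,0,1)**.6*255).astype(np.uint8),None,fx=5,fy=5,interpolation=2)[:,:,::-1])
o=bot.get_obs();print(o["t"],o["eef_pos"],o["contact_force"],np.abs(o["joint_vel"]).max())
E
```

```text
15.1 [0.4068493  0.14275617 0.23947505] [-0.86164117 -0.19666447  0.69342947] 0.02866845490948314
```

View pics/s4.png

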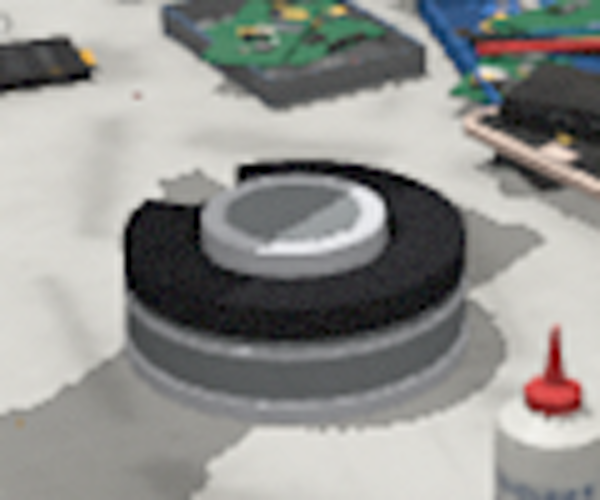

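The lid, at crop (293,225), stands clearly above the rim. The canister has not moved, and the groove at (195,190) is empty.

```bash
python3 -c "
from station import bot
print(bot.hand_in())"
```

```text
the job is handed in; nothing more can be done
None
```

I found the release groove by feel, about 68° round the rim towards +y, and pressed the key down to its stop with about 14 N. The lid popped up, the canister and the visible bystanders did not move, the arm is clear, and the job was handed in at about 15 s.

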